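# Draw a copper busbar from the slotted bin and close it in its carton

### The arm

A 7-joint arm with a two-finger parallel gripper is mounted at the origin on the work surface. World frame = base frame: x ahead of the robot, y to its left, z up, the work surface at z = 0. Lengths are in m, angles in rad, forces in N, time in s.
With the tool pointing down it reaches from about 0.425 to 0.95 m from the base axis. Payload 4.7 kg.
Tool frame: the origin (TCP) lies at the very end of the fingers, on their centre line; the grasp point (between the pads) lies behind it (tcp_to_grasp is the z of the grasp point in the tool frame, in m); z points along the fingers, y is the line along which they close (so a half turn about z gives the same grasp; the last joint's range is limited). The gripper opens to 87 mm and grips with 3 to 60 N. Pads are 19 mm wide; open, the fingers measure 117 mm over their backs; the gripper's body (75 mm by 190 mm) begins 51 mm behind the grasp point.
Start: joints at [-1.22, 0.469, -0.049, 1.532, 0.024, 1.141, -0.082], TCP at [0.25, 0.627, 0.223] pointing down, gripper open.
Joint ranges: [-2.59, 2.59], [-0.33, 1.99], [-1.39, 1.29], [0.1, 2.45], [-1.04, 4.18], [0.21, 1.99], [-2.66, 2.66]. Speed limits (rad/s): [2.57, 2.57, 3.14, 3.14, 3.14, 3.14, 3.14].

### API

Orientations are given as [roll, pitch, yaw] about the fixed x, y, z axes, in that order (R = Rz(yaw) Ry(pitch) Rx(roll)).
In Python, from bench import observe, get_image, camera_params, close_job, find_in, outline_of, tip_of, tcp_to_grasp gives the robot as it stands.
- The arm moves only by the tool arm_command, never from a script. Its argument "moves" is one flat list of numbers, 5 for each row, row after row: the shift along the tool's x, y, z in cm, then the turn about the tool's z in rad, then the finger opening in cm, from 0 to 8.7. In form: [dx, dy, dz, roll, hand, dx, dy, dz, roll, hand, ...]. A call has 1 to 20 rows; each row is the pose to reach, as a shift and turn from the pose commanded when the call began, along the tool's axes at that moment; what a row does not reach only later rows make up. A row lasts 1/12 s, in which the tool goes at most 41.7 mm and 7.16 degrees, less where a joint would pass 70% of its speed; a pose out of reach is approached as far as the arm can. A call with a gripper value outside its range is refused whole. The fingers move at their own pace and stop on an object; the grip force is fixed at half the most. Time passes only in rows, so rows that repeat a pose let the fingers close. It gives the time, the measured TCP pose, the force, the opening and the grip force at its end, in the units of the state.
- observe(): the state, without advancing time (a new reading comes with each control period).
- get_image(name): name is "scene" or "top" or "wrist"; returns the picture (384x512x3 uint8, red, green, blue); there is no depth.
- camera_params(name): a dict with "fovy" (degrees; the focal length in pixels is half the picture's height over the tangent of half this angle, whatever the lens; pixels are square), "cx", "cy" (the principal point, pixels), "T" (4x4, takes a point from camera to world coordinates). Camera axes: x right, y up, looking along -z (the intrinsics and any distortion apply to the point x, -y, -z); pixel columns grow to the right and rows downward; lengths in m; the calibration is good to about 2 mm. A picture is of the moment at which its call begins: read the wrist's pose just before it. camera_params takes no time and is no camera call; for the wrist camera it gives the pose at the moment of the call.
- close_job(): hands the job in; it is judged then, once.
Trained networks look in the newest picture that a camera, given by its name, has taken for a name from the list of things; names that differ only in an ending like _2 or _b are one class to them, and where a whole thing is asked for, a point or a joint stands for the part that bears it (a point fixed in the world has none). Each returns a list of dicts, best first, with "score" (0 to 1); they miss things now and then, are a little off and sometimes report something else, mostly with a low value. They report only what shows in the picture. A call takes as long as a camera call. They do not tell look-alikes from the thing itself.
- find_in(camera, label): "box" ([left, top, right, bottom] in pixels, round what is visible of it).
- outline_of(camera, label): "region" (384x512 bool, what is visible of it) and "box" ([left, top, right, bottom] in pixels, round what is visible of it).
- tip_of(camera, label): "xy" ([column, row] in pixels: a listed point, or the origin of a listed thing).
The state is a dict: "t": time; "joint_pos": joint angles; "dq": joint speeds; "effort": joint torques, N m; "tcp_pos": TCP position; "tcp_rot": TCP orientation; "wrist_force": force on the tool from outside, world axes, zero at the start; "wrist_torque": the same for the moment, N m; "width": opening from 0.0 (shut) to 1.0 (fully open); "grasp_force": force on a finger pad.
Only numpy, scipy, OpenCV 4.12 (cv2) and the standard library are available. Lean on these libraries where they do the work, as an engineer would, in place of code of your own. Each camera call takes 0.05 s, during which the arm holds its last target. There are 200 camera calls.

### The job

Draw the copper-coloured bar out through its slot in the black bin, lay it flat inside the open cardboard carton without dropping it in from above, then swing the carton's lid fully shut and let go. Leave the silver bar in its slot, and do not knock the tub, the blue jar or the screwdriver about.

Things in the scene. Friction and masses are not known exactly. Their poses are not given: they have to be found in the camera images.
- bin: Fixed black two-tier bin. Origin on the table under the middle of the outer face of its slotted wall; its -x points out of the slots, towards the middle of the table, y runs along the wall, z up. Wall 180 mm wide, 5 mm thick; bin 140 mm deep behind it, closed on all other sides and above. Its grey floor slopes down to the slots at 15 degrees; friction alone keeps the bars from sliding out.
- slot_left (a point): Centre of one window slot in the bin's wall (bin y = +38 mm, 117 mm above the table): 34 mm wide, 26 mm high (104 to 130 mm above the table), yellow wall beside it. A second, equal slot is at bin y = -38 mm.
- overhang (a point): Middle of the lower front edge of the bin's upper tier, 165 mm above the table. The tier (180 mm wide, 165 to 240 mm high) overhangs the slotted wall by 40 mm, so that a gripper pointing straight down cannot get at the bars' ends: it must lean outwards, away from the bin.
- copper_bar: Loose copper-coloured flat bar 190 x 24 x 10 mm, about 0.16 kg. Origin at its centre; x along its length, y its width, z its thickness. It starts in either slot on the sloping floor: its -x end sticks out about 70 mm, pointing outwards and 15 degrees downwards; its +x end is inside, higher. Its centre is about 22 mm inside the wall's outer face and 115 mm above the table.
- silver_bar: Loose silver (aluminium) flat bar of the same size, lying the same way in the other slot, 76 mm beside the copper one. It is to stay there.
- carton: Fixed cardboard carton, 125 mm (its x) by 235 mm (its y) outside, 42 mm high, walls and floor 5 mm thick, so 115 x 225 mm inside, open on top while the lid is up. Origin on the table under its centre. The lid is hinged along its +x rim (the rim farther from the robot).
- carton_lid (a joint): Angle of the carton's lid in rad: 0 = shut flat on the carton, 1.57 = upright, up to 2.1 = leaning back away from the carton. The lid is a stiff cardboard panel 125 x 235 x 4 mm; its hinge is stiff enough that it stays where it is left, and about 1 N at its free edge moves it.
- lid_hinge (a point): Middle of the lid's hinge line: on the carton's +x rim, 62.5 mm from the carton's centre and 42 mm above the table. The hinge line runs along the carton's y.
- lid_edge (a point): Middle of the lid's free edge, 125 mm from the hinge.
- tub: Loose empty black tub 80 x 120 x 55 mm standing on the table; bystander, origin at the centre of its underside.
- jar: Loose blue jar with a white cap, 60 mm in diameter and 90 mm tall, standing on the table; bystander, origin at the centre of its underside.
- driver: Loose screwdriver with an orange handle, 190 mm long, lying on the table; bystander, origin near its middle.
Not all that is in view belongs to the job. Several things have the shape of the copper_bar; the one meant has the colours described above.

How it is judged:
By the outcome, as a careful person would: the job done as asked, in the order asked, and still so for the second after the job is handed in, with the robot touching nothing.
It also fails if it takes over 64 s, if anything falls off the work surface, if the arm or the gripper's body presses on something with over 40 N, if the wrist force passes 120 N, or if a joint passes its speed limit or range.

## Working session

There is one attempt and no reset: what is moved stays moved. The work goes in short steps, Python scripts to look and compute and a tool call to move; the robot and the scene stay as the last step left them, time stands still between calls to the robot, and variables do not carry over. Pictures are saved under pics/ and viewed, at most 10 in all, crops included, and the job is handed in when it is done.

Besides the shell and the picture viewer there is one more tool, called after "Call:" as name(argument=value, ...) on one line, values as JSON. arm_command: Moves the arm, as the interface text tells. Its arguments: {"type":"object","properties":{"moves":{"type":"array","items":{"type":"number"}}},"required":["moves"]}

```bash
ls; mkdir -p pics
python3 - <<'E'
from bench import *
import cv2,numpy as np
s=observe();print({k:np.round(v,3) for k,v in s.items()}, tcp_to_grasp)
a=get_image("scene");b=get_image("top")
cv2.imwrite("pics/a.png",a[...,::-1]);cv2.imwrite("pics/b.png",b[...,::-1])
for c in("scene","top","wrist"):
  p=camera_params(c);print(c,{k:np.round(v,4).tolist() for k,v in p.items()})
E
```

```text
pics
{'t': np.float64(0.0), 'joint_pos': array([-1.22 ,  0.47 , -0.049,  1.534,  0.024,  1.141, -0.082]), 'dq': array([-0.001, -0.001,  0.003, -0.002,  0.001,  0.   ,  0.001]), 'effort': array([-1.0000e-03, -5.0797e+01, -8.1000e-02, -2.3616e+01, -6.1000e-02,
        3.8000e-02,  0.0000e+00]), 'tcp_pos': array([0.25 , 0.626, 0.221]), 'tcp_rot': array([-3.14 ,  0.   ,  2.762]), 'wrist_force': array([-0.387, -0.341, -0.703]), 'wrist_torque': array([-0.017, -0.015, -0.001]), 'grasp_force': np.float64(0.0), 'width': np.float64(0.998)} -0.0187
scene {'fovy': 47.6255, 'cx': 258.7375, 'cy': 189.9892, 'T': [[-0.7094, -0.539, 0.4542, 1.0503], [0.7047, -0.5323, 0.4691, 0.4755], [-0.0111, 0.6528, 0.7574, 0.9603], [0.0, 0.0, 0.0, 1.0]]}
top {'fovy': 52.4874, 'cx': 255.9112, 'cy': 195.5998, 'T': [[-0.0019, 0.9832, -0.1825, 0.3385], [-1.0, -0.0034, -0.008, -0.0651], [-0.0085, 0.1824, 0.9832, 1.2053], [0.0, 0.0, 0.0, 1.0]]}
wrist {'fovy': 61.1261, 'cx': 262.1914, 'cy': 192.7339, 'T': [[0.3706, -0.9003, -0.2282, 0.1892], [0.9288, 0.3587, 0.0932, 0.6511], [-0.0021, -0.2465, 0.9692, 0.3828], [0.0, 0.0, 0.0, 1.0]]}
```

View pics/a.png

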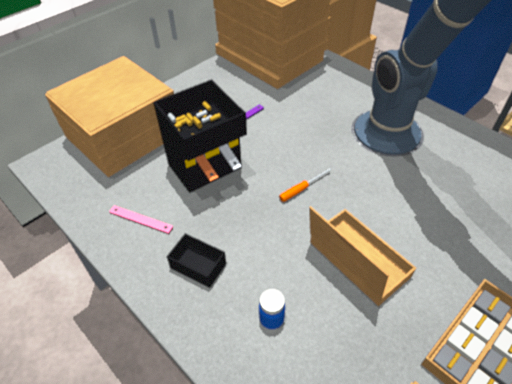

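View pics/b.png

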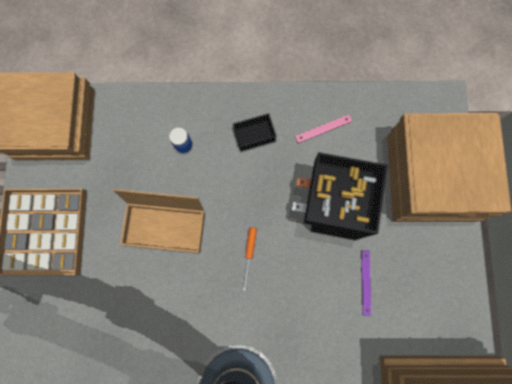

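```bash
cat > h.py <<'E'
from bench import *
import cv2,numpy as np
from scipy.spatial.transform import Rotation as Ro
from scipy.optimize import least_squares
def proj(p,P):
  T=p["T"];q=(np.atleast_2d(P)-T[:3,3])@T[:3,:3];f=192/np.tan(np.radians(p["fovy"])/2)
  return np.c_[p["cx"]+f*q[:,0]/-q[:,2],p["cy"]-f*q[:,1]/-q[:,2]]
def ray(p,uv):
  f=192/np.tan(np.radians(p["fovy"])/2);T=p["T"]
  d=T[:3,:3]@np.array([(uv[0]-p["cx"])/f,-(uv[1]-p["cy"])/f,-1]);return T[:3,3],d
def atz(p,uv,z):
  o,d=ray(p,uv);return o+d*(z-o[2])/d[2]
def tri(rs):
  A=0;b=0
  for o,d in rs:
    d=d/np.linalg.norm(d);M=np.eye(3)-np.outer(d,d);A=A+M;b=b+M@o
  return np.linalg.solve(A,b)
E
python3 - <<'E'
from h import *
P={c:camera_params(c) for c in("scene","top")}
for l in "bin slot_left overhang copper_bar silver_bar carton lid_hinge lid_edge tub jar driver".split():
  R=[]
  for c in P:
    for r in tip_of(c,l)[:2]:
      print(l,c,np.round(r["xy"],1),round(r["score"],2)); 
    rr=tip_of(c,l)
    if rr: R.append(ray(P[c],rr[0]["xy"]))
  if len(R)==2: print("   tri",tri(R).round(4))
a=cv2.imread("pics/a.png");b=cv2.imread("pics/b.png")
k=lambda im,x0,y0:cv2.resize(im[y0:y0+100,x0:x0+130],None,fx=5.5,fy=5.5,interpolation=cv2.INTER_CUBIC)
cv2.imwrite("pics/c.png",k(a,150,80)[:560])
ca=k(b,270,130);cv2.imwrite("pics/d.png",cv2.resize(np.hstack([a[190:310,295:425],b[180:300,100:230]]),None,fx=3,fy=3,interpolation=cv2.INTER_CUBIC))
cv2.imwrite("pics/e.png",ca)
E
```

```text
bin scene [212.5 182.4] 0.79
slot_left scene [202.  157.7] 0.78
overhang scene [218.1 149.1] 0.71
overhang top [307.9 192.4] 0.63
overhang top [246.9 257.7] 0.45
   tri [ 0.5425 -0.1999  0.1564]
copper_bar scene [138.5 221.6] 0.98
copper_bar scene [198.3 154.2] 0.71
copper_bar top [323.2 127.9] 0.92
copper_bar top [362.6 282.1] 0.57
   tri [ 0.7868 -0.2753 -0.0034]
silver_bar scene [217.5 138.9] 0.59
silver_bar scene [216.7 149. ] 0.48
carton scene [345.  235.8] 0.69
carton scene [362.5 254.8] 0.56
carton top [168.2 228.4] 0.68
   tri [0.4607 0.1907 0.0666]
lid_hinge scene [341.2 263.3] 0.86
lid_hinge top [163.  209.2] 0.88
lid_hinge top [309.9 192.2] 0.26
   tri [0.5181 0.2205 0.0388]
lid_edge scene [343.9 238.2] 0.67
lid_edge scene [340.6 265.4] 0.23
lid_edge top [156.7 194.6] 0.82
   tri [0.5367 0.2143 0.1599]
tub scene [198.4 262.6] 0.58
tub top [254.2 131.9] 0.81
   tri [ 0.7631 -0.0477  0.0193]
jar scene [272.4 317. ] 0.61
jar top [182.  147.7] 0.69
   tri [ 0.7237  0.1814 -0.0046]
driver scene [307.4 184.3] 0.55
driver top [249.5 257.9] 0.63
   tri [ 0.366  -0.0323  0.0073]
```

View pics/c.png

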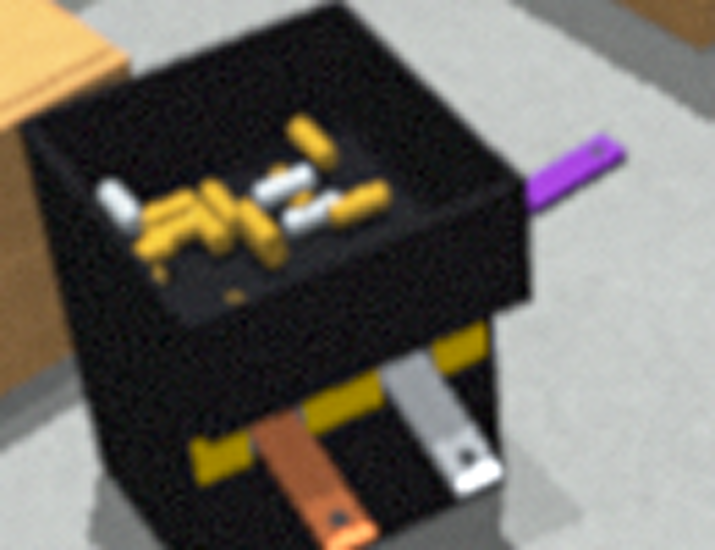

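View pics/d.png

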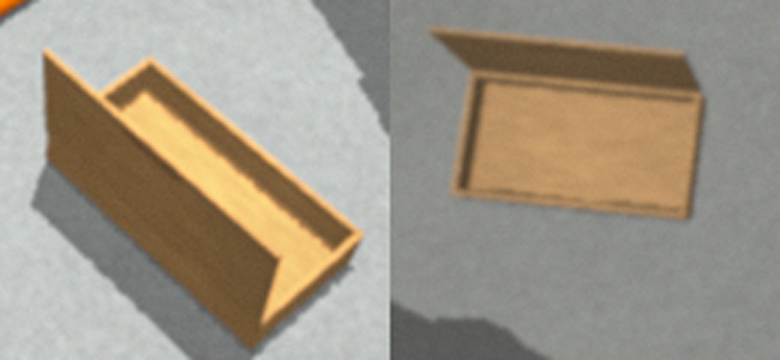

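Look-alikes in the scene picture: copper bar in the slot (208,170), silver bar (232,157), pink bar (140,220), purple bar (253,112). The crop shows the copper-coloured one in the left slot (bin y = +38 mm), so that is my choice. The carton is open with its lid roughly upright. I'll move above the work area for a wrist view.

Call:
arm_command(moves=[-47,-51,-18,1.19,8.7,-47,-51,-18,1.19,8.7,-47,-51,-18,1.19,8.7,-47,-51,-18,1.19,8.7,-47,-51,-18,1.19,8.7,-47,-51,-18,1.19,8.7,-47,-51,-18,1.19,8.7,-47,-51,-18,1.19,8.7,-47,-51,-18,1.19,8.7,-47,-51,-18,1.19,8.7,-47,-51,-18,1.19,8.7,-47,-51,-18,1.19,8.7,-47,-51,-18,1.19,8.7,-47,-51,-18,1.19,8.7,-47,-51,-18,1.19,8.7,-47,-51,-18,1.19,8.7,-47,-51,-18,1.19,8.7,-47,-51,-18,1.19,8.7,-47,-51,-18,1.19,8.7,-47,-51,-18,1.19,8.7])

```text
t: 3.97
tcp_pos: [0.4974, -0.0205, 0.4023]
tcp_rot: [-3.141, -0.001, 1.571]
wrist_force: [-0.4, -0.1, -0.0]
width: 1.003
grasp_force: 0.0
```

Run:
```python
from h import *
import pickle
p=camera_params("wrist");a=get_image("wrist");cv2.imwrite("pics/w1.png",a[...,::-1])
pickle.dump(p,open("w1.pkl","wb"));print(p["T"].round(3).tolist())
cv2.imwrite("pics/w1b.png",cv2.resize(a[...,::-1],None,fx=1.56,fy=1.56,interpolation=cv2.INTER_CUBIC))
```

```text
[[1.0, -0.001, 0.0, 0.499], [0.001, 0.969, 0.246, 0.046], [-0.0, -0.246, 0.969, 0.564], [0.0, 0.0, 0.0, 1.0]]
```

View pics/w1b.png

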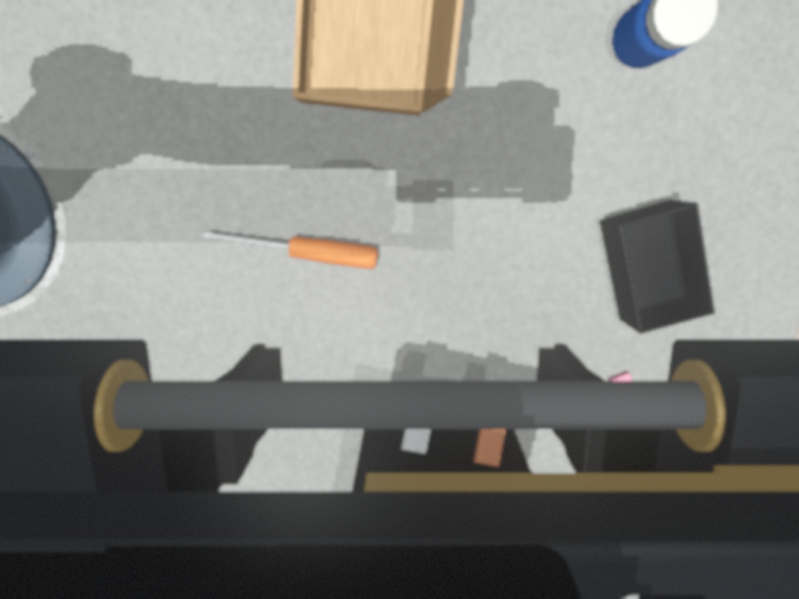

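Run:
```python
from h import *
s=camera_params("scene");t=camera_params("top")
for n,uv in dict(stackL=(217,48),stackF=(275,81),stackR=(330,52),boxF=(107,171)).items(): print(n,atz(s,uv,0).round(3))
# stack near corner top seen in top image ; heights by triangulation of box corner
print("box top front corner",tri([ray(s,(101,125)),ray(t,(394,220))]).round(3),tri([ray(s,(48,100)),ray(t,(405,115))]).round(3))
for z in(0,.2,.4,.5): print(z,atz(t,(381,357),z).round(3),atz(t,(505,357),z).round(3))
```

```text
stackL [ 0.057 -0.78   0.   ]
stackF [ 0.055 -0.455  0.   ]
stackR [-0.239 -0.433 -0.   ]
boxF [ 0.745 -0.502 -0.   ]
box top front corner [ 0.58  -0.539  0.05 ] [ 0.771 -0.475  0.274]
0 [ 0.082 -0.419  0.   ] [ 0.082 -0.779  0.   ]
0.2 [ 0.125 -0.36   0.2  ] [ 0.125 -0.66   0.2  ]
0.4 [ 0.167 -0.302  0.4  ] [ 0.167 -0.542  0.4  ]
0.5 [ 0.189 -0.272  0.5  ] [ 0.189 -0.483  0.5  ]
```

Call:
arm_command(moves=[-100,5,-30,0,8.7,-100,5,-30,0,8.7,-100,5,-30,0,8.7,-100,5,-30,0,8.7,-100,5,-30,0,8.7,-100,5,-30,0,8.7,-100,5,-30,0,8.7,-100,5,-30,0,8.7,-100,5,-30,0,8.7,-100,5,-30,0,8.7,-100,5,-30,0,8.7,-100,5,-30,0,8.7,-100,5,-30,0,8.7,-100,5,-30,0,8.7,-100,5,-30,0,8.7,-100,5,-30,0,8.7,-100,5,-30,0,8.7,-100,5,-30,0,8.7,-100,5,-30,0,8.7,-100,5,-30,0,8.7])

```text
t: 5.68
tcp_pos: [0.4805, -0.6769, 0.5131]
tcp_rot: [3.12, 0.027, 1.574]
wrist_force: [-0.3, -0.3, -0.6]
width: 0.999
grasp_force: 0.0
```

Call:
arm_command(moves=[-40,5,0,0,8.7,-40,5,0,0,8.7,-40,5,0,0,8.7,-40,5,0,0,8.7,-40,5,0,0,8.7,-40,5,0,0,8.7,-40,5,0,0,8.7,-40,5,0,0,8.7])

```text
t: 6.35
tcp_pos: [0.439, -0.7941, 0.4295]
tcp_rot: [3.11, 0.056, 1.572]
wrist_force: [73.8, 39.4, -3.7]
width: 1.002
grasp_force: 0.0
```

Run:
```python
from h import *
s=observe();print(s["joint_pos"].round(3),s["tcp_pos"],Ro.from_euler('xyz',s["tcp_rot"]).as_matrix().round(3))
```

```text
[ 0.981  1.043  1.09   0.1   -1.043  1.986  1.083] [ 0.43900559 -0.79408989  0.42946626] [[-0.002  1.     0.031]
 [ 0.998  0.003 -0.055]
 [-0.056  0.031 -0.998]]
```

Call:
arm_command(moves=[5,0,-3,0,8.7,10,0,-6,0,8.7,15,0,-8,0,8.7,20,0,-8,0,8.7,20,0,-8,0,8.7,20,0,-8,0,8.7])

```text
t: 6.85
tcp_pos: [0.4376, -0.5859, 0.4988]
tcp_rot: [3.106, 0.051, 1.576]
wrist_force: [2.1, 0.6, 1.1]
width: 0.998
grasp_force: 0.0
```

Run:
```python
from h import *
s=observe();print(s["joint_pos"].round(3),s["wrist_force"],s["tcp_pos"],Ro.from_euler('xyz',s["tcp_rot"]).as_matrix().round(3))
```

```text
[ 0.338  0.665  1.241  0.971 -0.675  1.794  1.288] [2.12276869 0.58070358 1.11964963] [ 0.4375902  -0.58594902  0.4988214 ] [[-0.005  0.999  0.036]
 [ 0.999  0.007 -0.051]
 [-0.051  0.036 -0.998]]
```

Call:
arm_command(moves=[24,-47,-43,0,8.7,24,-47,-43,0,8.7,24,-47,-43,0,8.7,24,-47,-43,0,8.7,24,-47,-43,0,8.7,24,-47,-43,0,8.7,24,-47,-43,0,8.7,24,-47,-43,0,8.7,24,-47,-43,0,8.7,24,-47,-43,0,8.7,24,-47,-43,0,8.7,24,-47,-43,0,8.7,24,-47,-43,0,8.7,24,-47,-43,0,8.7,24,-47,-43,0,8.7,24,-47,-43,0,8.7])

```text
t: 8.18
tcp_pos: [0.0948, -0.4142, 0.7065]
tcp_rot: [3.093, 0.085, 1.573]
wrist_force: [0.2, -1.5, -0.3]
width: 1.004
grasp_force: 0.0
```

```bash
cat > st.py <<'E'
from h import *
s=observe();print(s["joint_pos"].round(3),s["wrist_force"].round(1),s["tcp_pos"].round(4));R=Ro.from_euler('xyz',s["tcp_rot"]).as_matrix();print(R.round(3))
E
python3 st.py
python3 - <<'E'
from h import *
a=get_image("scene");cv2.imwrite("pics/s2.png",a[...,::-1])
E
```

```text
[ 1.289 -0.024 -0.026  1.084 -0.024  1.986  1.257] [ 0.2 -1.5 -0.3] [ 0.0948 -0.4142  0.7065]
[[-0.002  0.999  0.049]
 [ 0.996  0.006 -0.084]
 [-0.084  0.048 -0.995]]
```

Call:
arm_command(moves=[4,-6,-40,0,8.7,4,-6,-40,0,8.7,4,-6,-40,0,8.7,4,-6,-40,0,8.7,4,-6,-40,0,8.7,4,-6,-40,0,8.7])

```text
t: 8.73
tcp_pos: [0.0669, -0.3939, 0.7271]
tcp_rot: [3.082, 0.133, 1.567]
wrist_force: [-0.0, 0.2, 0.8]
width: 1.001
grasp_force: 0.0
```

```bash
python3 st.py
```

```text
[ 1.92  -0.058 -0.53   1.063 -0.069  1.986  1.357] [-0.   0.2  0.8] [ 0.0669 -0.3939  0.7271]
[[ 0.003  0.998  0.059]
 [ 0.991  0.004 -0.133]
 [-0.133  0.059 -0.989]]
```

Call:
arm_command(moves=[8,-12,-40,0,8.7,8,-12,-40,0,8.7,8,-12,-40,0,8.7,8,-12,-40,0,8.7,8,-12,-40,0,8.7,8,-12,-40,0,8.7,8,-12,-40,0,8.7,8,-12,-40,0,8.7,8,-12,-40,0,8.7,8,-12,-40,0,8.7])

```text
t: 9.57
tcp_pos: [-0.0152, -0.3483, 0.7379]
tcp_rot: [3.08, 0.181, 1.564]
wrist_force: [-0.1, 0.1, -0.4]
width: 0.999
grasp_force: 0.0
```

```bash
python3 st.py
```

```text
[ 1.661 -0.167 -0.081  1.14  -0.082  1.986  1.538] [-0.1  0.1 -0.4] [-0.0152 -0.3483  0.7379]
[[ 0.007  0.998  0.06 ]
 [ 0.984  0.004 -0.181]
 [-0.18   0.06  -0.982]]
```

View pics/s2.png

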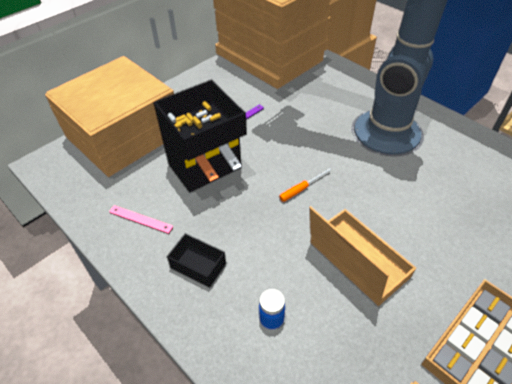

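Call:
arm_command(moves=[8,-20,-40,0,8.7,8,-20,-40,0,8.7,8,-20,-40,0,8.7,8,-20,-40,0,8.7,8,-20,-40,0,8.7,8,-20,-40,0,8.7,8,-20,-40,0,8.7,8,-20,-40,0,8.7,8,-20,-40,0,8.7,8,-20,-40,0,8.7,8,-20,-40,0,8.7,8,-20,-40,0,8.7])

```text
t: 10.57
tcp_pos: [-0.1654, -0.3025, 0.7414]
tcp_rot: [3.096, 0.228, 1.561]
wrist_force: [-0.0, -0.6, -1.1]
width: 1.003
grasp_force: 0.0
```

```bash
python3 st.py
```

```text
[ 1.701 -0.201  0.251  1.154 -0.082  1.986  1.907] [-0.  -0.6 -1.1] [-0.1654 -0.3025  0.7414]
[[ 0.009  0.999  0.043]
 [ 0.974  0.001 -0.226]
 [-0.226  0.044 -0.973]]
```

Call:
arm_command(moves=[0,-8,-50,0,8.7,0,-8,-50,0,8.7,0,-8,-50,0,8.7,0,-8,-50,0,8.7,0,-8,-50,0,8.7,0,-8,-50,0,8.7,0,-8,-50,0,8.7,0,-8,-50,0,8.7,0,-8,-50,0,8.7,0,-8,-50,0,8.7,0,-8,-50,0,8.7,0,-8,-50,0,8.7,0,-8,-50,0,8.7,0,-8,-50,0,8.7])

```text
t: 11.73
tcp_pos: [-0.2218, -0.2956, 0.7592]
tcp_rot: [3.118, 0.273, 1.56]
wrist_force: [-0.1, -0.7, 0.4]
width: 0.999
grasp_force: 0.0
```

```bash
python3 st.py
```

```text
[ 1.645 -0.178  0.427  1.087 -0.083  1.986  2.025] [-0.1 -0.7  0.4] [-0.2218 -0.2956  0.7592]
[[ 0.011  1.     0.021]
 [ 0.963 -0.005 -0.27 ]
 [-0.269  0.023 -0.963]]
```

Call:
arm_command(moves=[-3,-3,-60,0,8.7,-3,-3,-60,0,8.7,-3,-3,-60,0,8.7,-3,-3,-60,0,8.7,-3,-3,-60,0,8.7,-3,-3,-60,0,8.7,-3,-3,-60,0,8.7,-3,-3,-60,0,8.7,-3,-3,-60,0,8.7,-3,-3,-60,0,8.7,-3,-3,-60,0,8.7,-3,-3,-60,0,8.7,-3,-3,-60,0,8.7,-3,-3,-60,0,8.7,-3,-3,-60,0,8.7,-3,-3,-60,0,8.7])

```text
t: 13.07
tcp_pos: [-0.2316, -0.289, 0.78]
tcp_rot: [3.141, 0.318, 1.559]
wrist_force: [-0.1, -0.3, -0.4]
width: 1.005
grasp_force: 0.0
```

```bash
python3 st.py
```

```text
[ 1.635 -0.183  0.456  1.041 -0.081  1.986  2.041] [-0.1 -0.3 -0.4] [-0.2316 -0.289   0.78  ]
[[ 0.011  1.    -0.003]
 [ 0.95  -0.012 -0.313]
 [-0.313  0.001 -0.95 ]]
```

Call:
arm_command(moves=[-3,-6,-60,0,8.7,-3,-6,-60,0,8.7,-3,-6,-60,0,8.7,-3,-6,-60,0,8.7])

```text
t: 13.4
tcp_pos: [-0.2445, -0.2774, 0.7993]
tcp_rot: [-3.122, 0.362, 1.553]
wrist_force: [0.4, 0.6, 0.3]
width: 1.003
grasp_force: 0.0
```

```bash
python3 st.py
python3 - <<'E'
from h import *
s=camera_params("scene");t=camera_params("top")
b=cv2.imread("pics/b.png")
k=cv2.resize(b[140:250,270:400],None,fx=6,fy=6,interpolation=cv2.INTER_CUBIC)
cv2.imwrite("pics/e.png",k[:600])
E
```

```text
[ 1.529 -0.207  0.542  1.002 -0.048  1.986  2.031] [0.4 0.6 0.3] [-0.2445 -0.2774  0.7993]
[[ 0.017  1.    -0.026]
 [ 0.935 -0.025 -0.354]
 [-0.354 -0.019 -0.935]]
```

View pics/e.png

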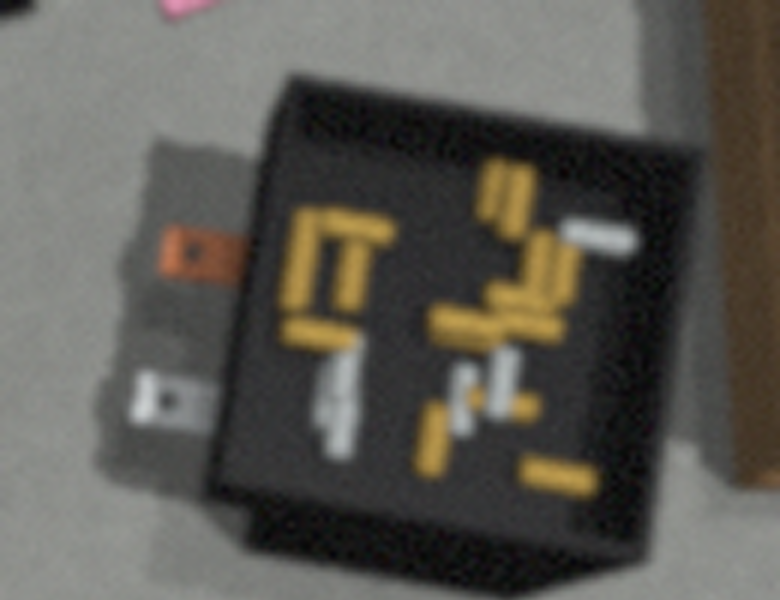

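```bash
cat > fit.py <<'E'
from h import *
s=camera_params("scene");t=camera_params("top")
def W(v,P):
  c,n=np.cos(v[2]),np.sin(v[2]);P=np.array(P,float);return np.c_[v[0]+c*P[:,0]-n*P[:,1],v[1]+n*P[:,0]+c*P[:,1],P[:,2]]
C=[[-.04,.09,.24],[.14,.09,.24],[.14,-.09,.24],[-.04,-.09,.24]]
q=np.array([[318.3,152.1],[386.8,164.3],[377.1,232.9],[304.3,222.1]])
qs=np.array([[154.7,102.3],[211.4,80],[245.4,112.7]])
def tipc(y,o=.07):  # top-surface end edge corners
  a=np.radians(15);out=(o)*np.cos(a)-.005*np.sin(a)*-1;  # lower-axis tip, top edge shifts out by t/2*sin
  z=.1091-o*np.sin(a)+.005*np.cos(a);return [[-out,y+.012,z],[-out,y-.012,z]]
qb=np.array([[296.6,177.3],[295.9,186.4],[291.8,201.3],[290.9,209.6]])
def f(v):return np.r_[(proj(t,W(v,C))-q).ravel(),(proj(s,W(v,[C[1],C[2],C[3]]))-qs).ravel()]
r=least_squares(f,[.54,-.22,np.radians(-100)]);v=r.x
B=W(v,tipc(.038)+tipc(-.038))
if __name__=="__main__":
  print(v,np.degrees(v[2]));print(r.fun.round(1))
  print("bars pred-meas",(proj(t,B)-qb).round(1).tolist());print(B.round(4))
  print("measured bar tip",[atz(t,x,.0955).round(4) for x in qb])
  # carton: d.png crop scale3, top part offset (100,180) minus 130px col; rim z=.042
  h=lambda u,v:((u-390)/3+100-.33,v/3+180-.33)
  for n,uv in dict(hl=(474,72),hr=(703,93),nl=(455,193),nr=(689,218)).items(): print(n,atz(t,h(*uv),.042).round(4))
  for n,uv in dict(el=(430,28),er=(685,55)).items(): print(n,atz(t,h(*uv),.165).round(4))
E
python3 fit.py
```

```text
[ 0.53532673 -0.2362394  -1.76086854] -100.89033559226594
[-1.5 -0.1 -0.2  0.2  0.2  1.   1.  -1.7 -1.6 -0.6  0.5 -1.2  1.2 -0.1]
bars pred-meas [[1.1, 0.3], [0.4, -0.9], [1.4, 1.5], [0.9, 1.3]]
[[ 0.5974 -0.178   0.0958]
 [ 0.5739 -0.1735  0.0958]
 [ 0.5228 -0.1637  0.0958]
 [ 0.4992 -0.1591  0.0958]]
measured bar tip [array([ 0.5985, -0.175 ,  0.0955]), array([ 0.5713, -0.1724,  0.0955]), array([ 0.5274, -0.1596,  0.0955]), array([ 0.5032, -0.1566,  0.0955])]
hl [0.5309 0.3337 0.042 ]
hr [0.5087 0.1013 0.042 ]
nl [0.4092 0.3455 0.042 ]
nr [0.3841 0.1123 0.042 ]
el [0.5513 0.3342 0.165 ]
er [0.5255 0.1008 0.165 ]
```

Top crop: the tip of the copper bar shows at (296,182), and the tier's corners give the bin pose (fit within about 1.5 px). Pushing against the reach limits has given the tool a lasting lean of 21° away from the bin. Next I'll bring it round to the bin.

Call:
arm_command(moves=[-8.5,35,15.5,0,5.5,-8.5,35,15.5,0,5.5,-8.5,35,15.5,0,5.5,-8.5,35,15.5,0,5.5,-8.5,35,15.5,0,5.5,-8.5,35,15.5,0,5.5,-8.5,35,15.5,0,5.5,-8.5,35,15.5,0,5.5,-8.5,35,15.5,0,5.5,8,70,28,0.17,5.5,8,70,28,0.17,5.5,8,70,28,0.17,5.5,8,70,28,0.17,5.5,8,70,28,0.17,5.5,8,70,28,0.17,5.5,8,70,28,0.17,5.5,8,70,28,0.17,5.5,8,70,28,0.17,5.5,8,70,28,0.17,5.5,8,70,28,0.17,5.5])

```text
t: 15.07
tcp_pos: [0.4547, -0.3137, 0.4907]
tcp_rot: [3.102, 0.352, 1.386]
wrist_force: [-1.6, 0.4, -0.7]
width: 0.627
grasp_force: 0.0
```

```bash
cat >> st.py <<'E'
import sys
T=[float(a) for a in sys.argv[1:]]
for i in range(0,len(T),3): print("to",T[i:i+3],((np.array(T[i:i+3])-s["tcp_pos"])@R*100).round(2))
E
python3 st.py .598 -.09 .35  .598 -.11 .081 .5827 -.1888 .0811
```

```text
[ 1.113  0.144 -0.888  1.477  0.461  1.518  0.044] [-1.6  0.4 -0.7] [ 0.4547 -0.3137  0.4907]
[[ 0.172  0.985 -0.024]
 [ 0.923 -0.17  -0.346]
 [-0.345  0.038 -0.938]]
to [0.598, -0.09, 0.35] [27.96  9.78  5.11]
to [0.598, -0.11, 0.081] [35.4   9.11 31.03]
to [0.5827, -0.1888, 0.0811] [27.86  8.94 33.79]
```

Call:
arm_command(moves=[28,10,5,0,5.5,28,10,5,0,5.5,28,10,5,0,5.5,28,10,5,0,5.5,28,10,5,0,5.5,28,10,5,0,5.5,28,10,5,0,5.5,28,10,5,0,5.5,35.4,9.1,31,0,5.5,35.4,9.1,31,0,5.5,35.4,9.1,31,0,5.5,35.4,9.1,31,0,5.5,35.4,9.1,31,0,5.5,35.4,9.1,31,0,5.5,35.4,9.1,31,0,5.5,35.4,9.1,31,0,5.5,35.4,9.1,31,0,5.5])

```text
t: 16.48
tcp_pos: [0.5969, -0.118, 0.0851]
tcp_rot: [3.098, 0.359, 1.376]
wrist_force: [-0.1, 0.5, 0.3]
width: 0.631
grasp_force: 0.0
```

```bash
python3 st.py .5827 -.1888 .0811
python3 - <<'E'
from h import *
a=get_image("scene")[...,::-1];b=get_image("top")[...,::-1]
k=lambda im,x,y:cv2.resize(im[y:y+110,x:x+100],None,fx=4,fy=4,interpolation=cv2.INTER_CUBIC)
cv2.imwrite("pics/f.png",np.hstack([k(a,160,100),k(b,250,130)]))
E
```

```text
[ 0.514  0.678 -0.81   1.811  0.922  1.162 -0.919] [-0.1  0.5  0.3] [ 0.5969 -0.118   0.0851]
[[ 0.181  0.983 -0.026]
 [ 0.918 -0.178 -0.353]
 [-0.352  0.041 -0.935]]
to [0.5827, -0.1888, 0.0811] [-6.61 -0.15  2.91]
```

View pics/f.png

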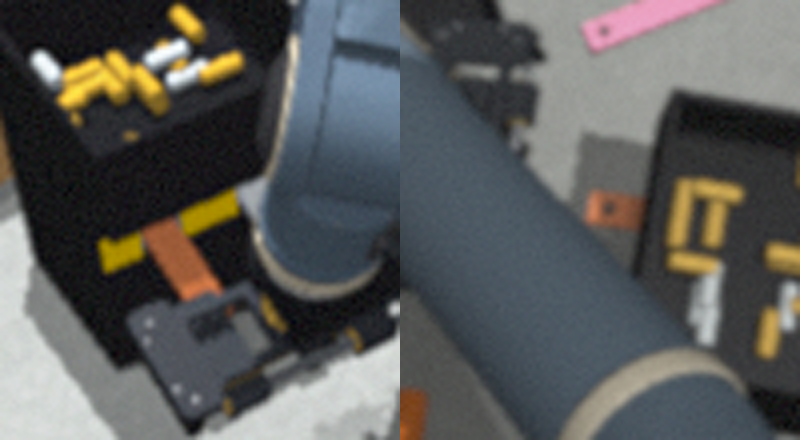

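Call:
arm_command(moves=[0,0,0,0,5.5,-1.5,0,0.6,0,5.5,-3,0,1.2,0,5.5,-3,0,1.2,0,5.5,-3,0,1.2,0,5.5])

```text
t: 17.0
tcp_pos: [0.5922, -0.1497, 0.0863]
tcp_rot: [3.094, 0.359, 1.373]
wrist_force: [-0.9, 0.6, -0.2]
width: 0.634
grasp_force: 0.0
```

```bash
python3 st.py .5827 -.1888 .0811
```

```text
[ 0.566  0.668 -0.805  1.822  0.932  1.139 -0.878] [-0.9  0.6 -0.2] [ 0.5922 -0.1497  0.0863]
[[ 0.184  0.983 -0.022]
 [ 0.918 -0.18  -0.353]
 [-0.351  0.045 -0.935]]
to [0.5827, -0.1888, 0.0811] [-3.59 -0.25  1.89]
```

Call:
arm_command(moves=[-1.2,-0.1,0.6,0,5.5,-2.4,-0.2,1.2,0,5.5,-3.6,-0.25,1.8,0,5.5,-3.6,-0.25,1.8,0,5.5,-3.6,-0.25,1.8,0,5.5])

```text
t: 17.42
tcp_pos: [0.5816, -0.1896, 0.0802]
tcp_rot: [3.097, 0.359, 1.374]
wrist_force: [0.5, 0.6, -1.4]
width: 0.636
grasp_force: 0.0
```

```bash
python3 st.py .5827 -.1888 .0811
python3 - <<'E'
from h import *
a=get_image("scene")[...,::-1];w=get_image("wrist")[...,::-1]
k=lambda im,x,y:cv2.resize(im[y:y+110,x:x+100],None,fx=4,fy=4,interpolation=cv2.INTER_CUBIC)
cv2.imwrite("pics/g.png",np.hstack([k(a,160,110),cv2.resize(w,None,fx=.78,fy=1.146)[:440]]))
E
```

```text
[ 0.629  0.665 -0.793  1.84   0.95   1.105 -0.831] [ 0.5  0.6 -1.4] [ 0.5816 -0.1896  0.0802]
[[ 0.184  0.983 -0.025]
 [ 0.918 -0.18  -0.353]
 [-0.351  0.042 -0.935]]
to [0.5827, -0.1888, 0.0811] [ 0.06  0.1  -0.11]
```

View pics/g.png

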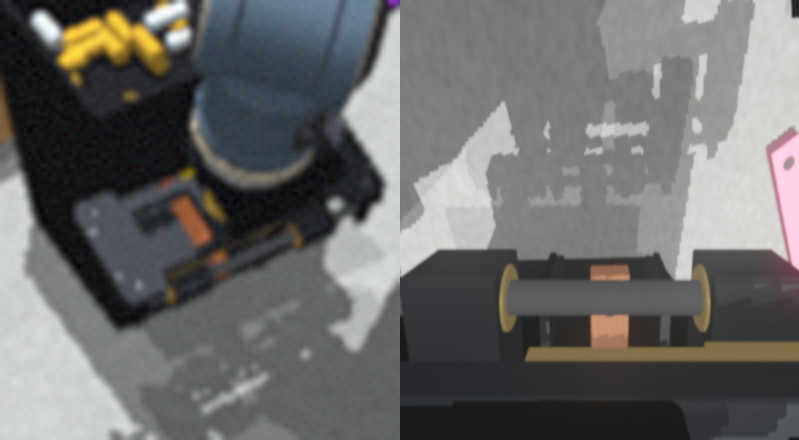

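Scene crop and wrist view: the copper bar lies between the open fingers, with its tip showing at (609,265) in the composite. The tier is cleared and no force is felt. I'll close and draw it out along the slope.

Call:
arm_command(moves=[0,0,0,0,0,0,0,0,0,0,0,0,0,0,0,0,0,0,0,0,0,0,0,0,0,0.5,0,-0.05,0,0,1,0,-0.1,0,0,2,0,-0.2,0,0,3,0,-0.3,0,0])

```text
t: 18.27
tcp_pos: [0.5878, -0.1585, 0.0725]
tcp_rot: [3.097, 0.358, 1.376]
wrist_force: [0.0, -0.6, -0.6]
width: 0.27
grasp_force: 29.9
```

Call:
arm_command(moves=[1.5,0,-0.15,0,0,3,0,-0.3,0,0,4.5,0,-0.45,0,0,6,0,-0.6,0,0,7.5,0,-0.75,0,0,9,0,-0.9,0,0,10.5,0,-1.05,0,0,10.5,0,-1.05,0,0])

```text
t: 18.93
tcp_pos: [0.607, -0.0531, 0.0445]
tcp_rot: [3.098, 0.353, 1.383]
wrist_force: [1.1, 1.3, -1.5]
width: 0.27
grasp_force: 29.9
```

```bash
python3 st.py
python3 - <<'E'
from h import *
s=observe();print(s["wrist_torque"],s["grasp_force"],s["width"])
p=camera_params("scene")
a=get_image("scene");cv2.imwrite("pics/i.png",a[...,::-1])
h=cv2.cvtColor(a,cv2.COLOR_RGB2HSV)
for r in outline_of("scene","copper_bar")[:4]:
  m=r["region"];print(r["score"],r["box"],np.median(h[m],0))
m=cv2.inRange(h,(4,110,60),(14,255,255));n,l,st,c=cv2.connectedComponentsWithStats(m);print([(st[i].tolist()) for i in range(1,n) if st[i][4]>15])
E
```

```text
[ 0.392  0.751 -0.794  1.803  0.953  1.155 -1.046] [ 1.1  1.3 -1.5] [ 0.607  -0.0531  0.0445]
[[ 0.175  0.984 -0.022]
 [ 0.922 -0.172 -0.348]
 [-0.346  0.041 -0.937]]
[ 0.67645217  0.04604504 -0.0488876 ] 29.943870306015015 0.27012544595535
0.83 [201.9, 163.4, 233.9, 200.2] [ 17. 137. 255.]
0.72 [110.3, 205.4, 170.2, 235.9] [157.  49. 255.]
0.54 [258.8, 288.2, 285.0, 329.0] [ 38.   7. 208.]
0.38 [247.7, 111.9, 247.1, 119.7] [140. 172. 241.]
[[200, 164, 33, 38, 237], [285, 180, 24, 19, 195]]
```

```bash
cat > bar.py <<'E'
from h import *
s=observe();R=Ro.from_euler('xyz',s["tcp_rot"]).as_matrix();t=s["tcp_pos"]
G=t-.0127*R[:,2];p=camera_params("scene")
a=get_image("scene");h=cv2.cvtColor(a,cv2.COLOR_RGB2HSV)
m=cv2.inRange(h,(3,90,50),(20,255,255));m[:, 265:]=m[:, 265:]*0 if t[1]<.05 else m[:,265:]
ys,xs=np.nonzero(m);print("n",len(xs),"xmin",xs.min(),ys[xs.argmin()],"ymin",xs[ys.argmin()],ys.min())
for dr in (-10,-5,0,5,10,20):
  a_=np.radians(5.6-dr);u=R@[-np.cos(a_),0,np.sin(a_)]   # toward the inner end, dr=droop
  far=G+.181*u;w=R[:,1]*.012;print("droop",dr,"far",far.round(3),proj(p,[far+w,far-w]).round(1).tolist(),"slope",np.degrees(np.arcsin(u[2])).round(1))
E
python3 bar.py
```

```text
n 7720 xmin 45 94 ymin 214 0
droop -10 far [ 0.575 -0.231  0.073] [[201.3, 172.9], [208.8, 169.5]] slope 4.9
droop -5 far [ 0.574 -0.229  0.088] [[201.3, 169.3], [208.8, 166.0]] slope 9.9
droop 0 far [ 0.574 -0.225  0.104] [[201.5, 166.1], [209.1, 162.7]] slope 14.9
droop 5 far [ 0.575 -0.22   0.119] [[201.9, 163.2], [209.6, 159.8]] slope 19.9
droop 10 far [ 0.575 -0.214  0.133] [[202.6, 160.6], [210.4, 157.1]] slope 24.9
droop 20 far [ 0.577 -0.199  0.161] [[204.9, 156.5], [212.9, 153.0]] slope 34.9
```

```bash
python3 st.py .612 .01 .06  .58 .02 .40 .3 .33 .45 .05 .45 .55
```

```text
[ 0.397  0.749 -0.79   1.803  0.955  1.157 -1.045] [ 0.2 -0.2 -2.1] [ 0.6068 -0.0591  0.0454]
[[ 0.181  0.983 -0.024]
 [ 0.919 -0.177 -0.353]
 [-0.351  0.042 -0.935]]
to [0.612, 0.01, 0.06] [ 5.93 -0.65 -3.81]
to [0.58, 0.02, 0.4] [ -5.67  -2.56 -35.89]
to [0.3, 0.33, 0.45] [ 16.   -35.38 -50.83]
to [0.05, 0.45, 0.55] [ 19.   -61.67 -63.82]
```

Call:
arm_command(moves=[3,-0.3,-1.9,0,0,6,-0.7,-3.8,0,0,6,-0.7,-3.8,0,0,3,-1,-7,0,0,0,-1.5,-11,0,0,-5.7,-2.6,-36,0,0,-5.7,-2.6,-36,0,0,-5.7,-2.6,-36,0,0,-5.7,-2.6,-36,0,0,-5.7,-2.6,-36,0,0,-5.7,-2.6,-36,0,0,16,-35,-51,0,0,16,-35,-51,0,0,16,-35,-51,0,0,16,-35,-51,0,0,16,-35,-51,0,0,16,-35,-51,0,0,16,-35,-51,0,0,16,-35,-51,0,0,16,-35,-51,0,0])

```text
t: 20.75
tcp_pos: [0.3338, 0.295, 0.4451]
tcp_rot: [3.094, 0.359, 1.373]
wrist_force: [1.2, 0.8, -1.6]
width: 0.27
grasp_force: 30.0
```

```bash
python3 st.py .15 .45 .65 .05 .45 1.0
```

```text
[-0.046  0.274 -1.137  1.515  0.366  1.854 -1.36 ] [ 1.2  0.8 -1.6] [0.3338 0.295  0.4451]
[[ 0.184  0.983 -0.022]
 [ 0.918 -0.18  -0.353]
 [-0.351  0.045 -0.935]]
to [0.15, 0.45, 0.65] [  3.65 -19.94 -24.24]
to [0.05, 0.45, 1.0] [-10.49 -28.2  -56.75]
```

Call:
arm_command(moves=[4,-24,-26,0,0,4,-24,-26,0,0,4,-24,-26,0,0,4,-24,-26,0,0,4,-24,-26,0,0,4,-24,-26,0,0,4,-24,-26,0,0,4,-24,-26,0,0,4,-24,-26,0,0,4,-24,-26,0,0])

```text
t: 21.58
tcp_pos: [0.2452, 0.3828, 0.5121]
tcp_rot: [3.095, 0.4, 1.373]
wrist_force: [0.4, 0.4, -2.8]
width: 0.269
grasp_force: 30.0
```

```bash
python3 st.py .02 .42 1.0
```

```text
[-1.392  0.174  0.265  1.365  0.105  1.983 -1.287] [ 0.4  0.4 -2.8] [0.2452 0.3828 0.5121]
[[ 0.181  0.983 -0.031]
 [ 0.903 -0.178 -0.391]
 [-0.389  0.043 -0.92 ]]
to [0.02, 0.42, 1.0] [-19.7  -20.72 -45.65]
```

Call:
arm_command(moves=[-20,-10,-46,0,0,-20,-10,-46,0,0,-20,-10,-46,0,0,-20,-10,-46,0,0])

```text
t: 21.92
tcp_pos: [0.2504, 0.3893, 0.5127]
tcp_rot: [3.108, 0.419, 1.382]
wrist_force: [1.5, -0.0, -3.5]
width: 0.272
grasp_force: 30.0
```

```bash
python3 st.py .02 .42 1.0
```

```text
[-1.905  0.275  0.999  1.363 -0.004  1.984 -1.065] [ 1.5 -0.  -3.5] [0.2504 0.3893 0.5127]
[[ 0.172  0.984 -0.043]
 [ 0.897 -0.174 -0.406]
 [-0.407  0.031 -0.913]]
to [0.02, 0.42, 1.0] [-21.03 -21.7  -44.73]
```

Call:
arm_command(moves=[24,-19,-27,0,0,24,-19,-27,0,0,24,-19,-27,0,0,24,-19,-27,0,0,24,-19,-27,0,0,24,-19,-27,0,0,24,-19,-27,0,0,24,-19,-27,0,0,24,-19,-27,0,0,24,-19,-27,0,0,24,-19,-27,0,0,24,-19,-27,0,0])

```text
t: 22.92
tcp_pos: [0.1119, 0.5263, 0.5607]
tcp_rot: [3.095, 0.199, 1.394]
wrist_force: [1.6, 2.1, -4.3]
width: 0.269
grasp_force: 30.0
```

```bash
python3 st.py .1 .9 .65
```

```text
[-1.339  0.266 -0.175  1.099  0.075  1.983 -1.661] [ 1.6  2.1 -4.3] [0.1119 0.5263 0.5607]
[[ 0.172  0.985  0.012]
 [ 0.965 -0.166 -0.202]
 [-0.197  0.046 -0.979]]
to [0.1, 0.9, 0.65] [ 34.1   -6.98 -16.32]
```

Call:
arm_command(moves=[20,-4,-10,0,0,20,-4,-10,0,0,20,-4,-10,0,0])

```text
t: 23.17
tcp_pos: [0.1134, 0.5872, 0.5629]
tcp_rot: [3.101, 0.165, 1.4]
wrist_force: [4.7, 0.8, -2.6]
width: 0.27
grasp_force: 30.0
```

```bash
python3 st.py .1 .9 .65
```

```text
[-1.683  0.368  0.37   0.972 -0.085  1.986 -1.52 ] [ 4.7  0.8 -2.6] [0.1134 0.5872 0.5629]
[[ 0.167  0.986  0.012]
 [ 0.972 -0.163 -0.169]
 [-0.164  0.04  -0.986]]
to [0.1, 0.9, 0.65] [ 28.75  -6.07 -13.87]
```

Call:
arm_command(moves=[12,-2,-16,0,0,12,-2,-16,0,0,12,-2,-16,0,0])

```text
t: 23.42
tcp_pos: [0.1003, 0.6284, 0.5883]
tcp_rot: [3.09, 0.072, 1.409]
wrist_force: [-0.1, 1.8, -4.7]
width: 0.27
grasp_force: 30.0
```

```bash
python3 st.py .1 .9 .65
```

```text
[-1.502  0.403  0.003  0.831  0.048  1.983 -1.642] [-0.1  1.8 -4.7] [0.1003 0.6284 0.5883]
[[ 0.161  0.986  0.039]
 [ 0.984 -0.157 -0.079]
 [-0.072  0.052 -0.996]]
to [0.1, 0.9, 0.65] [26.29 -3.99 -8.29]
```

```bash
python3 st.py .4468 .3096 .30
```

```text
[-1.502  0.403  0.003  0.831  0.048  1.983 -1.642] [-0.1  1.8 -4.7] [0.1003 0.6284 0.5883]
[[ 0.161  0.986  0.039]
 [ 0.984 -0.157 -0.079]
 [-0.072  0.052 -0.996]]
to [0.4468, 0.3096, 0.3] [-23.75  37.7   32.6 ]
```

Call:
arm_command(moves=[-24,38,32,-0.07,0,-24,38,32,-0.07,0,-24,38,32,-0.07,0,-24,38,32,-0.07,0,-24,38,32,-0.07,0,-24,38,32,-0.07,0,-24,38,32,-0.07,0,-24,38,32,-0.07,0,-24,38,32,-0.07,0,-24,38,32,-0.07,0,-24,38,32,-0.07,0,-24,38,32,-0.07,0,-24,38,32,-0.07,0,-24,38,32,-0.07,0,-24,38,32,-0.07,0,-24,38,32,-0.07,0])

```text
t: 24.75
tcp_pos: [0.448, 0.308, 0.3097]
tcp_rot: [3.1, 0.063, 1.481]
wrist_force: [-0.4, 0.7, -2.0]
width: 0.274
grasp_force: 30.0
```

```bash
python3 st.py .4468 .3096 .10 .4468 .3096 .0085
python3 - <<'E'
from h import *
s=observe();R=Ro.from_euler('xyz',s["tcp_rot"]).as_matrix();t=s["tcp_pos"];G=t-.0127*R[:,2]
p=camera_params("scene");a=get_image("scene");cv2.imwrite("pics/j.png",a[...,::-1])
h=cv2.cvtColor(a,cv2.COLOR_RGB2HSV);m=cv2.inRange(h,(3,90,50),(14,255,255))
n,l,st,c=cv2.connectedComponentsWithStats(m);print([st[i].tolist() for i in range(1,n) if st[i][4]>25])
u=R@[-np.cos(np.radians(5.6)),0,np.sin(np.radians(5.6))]
for d in(-.009,.04,.09,.14,.181): print((G+d*u).round(3),proj(p,[G+d*u+.012*R[:,1],G+d*u-.012*R[:,1]]).round(1).tolist())
E
```

```text
[-0.918  0.189  0.231  1.735  0.033  1.237 -0.79 ] [-0.4  0.7 -2. ] [0.448  0.308  0.3097]
[[ 0.089  0.995  0.036]
 [ 0.994 -0.087 -0.066]
 [-0.063  0.042 -0.997]]
to [0.4468, 0.3096, 0.1] [ 1.47 -1.01 20.9 ]
to [0.4468, 0.3096, 0.0085] [ 2.04 -1.39 30.02]
[[348, 159, 47, 25, 464], [279, 182, 30, 20, 107]]
[0.448 0.318 0.323] [[424.2, 197.1], [431.7, 191.2]]
[0.444 0.269 0.321] [[403.1, 183.0], [410.6, 177.4]]
[0.44  0.219 0.319] [[382.9, 169.5], [390.4, 164.3]]
[0.436 0.169 0.318] [[363.8, 156.8], [371.3, 151.9]]
[0.432 0.129 0.316] [[349.0, 146.9], [356.5, 142.2]]
```

```bash
cat > droop.py <<'E'
from h import *
def run(save=None):
  s=observe();R=Ro.from_euler('xyz',s["tcp_rot"]).as_matrix();t=s["tcp_pos"];G=t-.0127*R[:,2]
  p=camera_params("scene");a=get_image("scene")
  h=cv2.cvtColor(a,cv2.COLOR_RGB2HSV);m=cv2.inRange(h,(3,90,50),(14,255,255))
  n,l,st,c=cv2.connectedComponentsWithStats(m);B=[i for i in range(1,n) if st[i][0]>325]
  i=max(B,key=lambda i:st[i][4]);ys,xs=np.nonzero(l==i)
  for x in range(xs.min(),xs.max(),8): print((x,ys[xs==x].min(),ys[xs==x].max()),end=" ")
  print()
  def scr(v):
    u=R@[-np.cos(v),0,np.sin(v)];n_=R@[np.sin(v),0,np.cos(v)]*-1
    n_=n_/np.linalg.norm(n_);w=R[:,1]*.012
    P=[G+d*u+e*w+k*.005*n_ for d in(.03,.181) for e in(-1,1) for k in(-1,1)]
    M=np.zeros((384,512),np.uint8);cv2.fillConvexPoly(M,cv2.convexHull(proj(p,P).round().astype(np.int32)),1)
    x0,x1=xs.min()-15,xs.max()-2;A=M[:,x0:x1]>0;Bm=(l==i)[:,x0:x1];return (A&Bm).sum()/(A|Bm).sum(),np.degrees(np.arcsin(u[2])),(G+.181*u)
  r=[(scr(np.radians(v)),v) for v in range(-20,50,1)];b=max(r,key=lambda q:q[0][0]);print("IoU,slope,far",b)
run()
E
python3 droop.py
```

```text
(348, np.int64(163), np.int64(163)) (356, np.int64(159), np.int64(168)) (364, np.int64(162), np.int64(171)) (372, np.int64(165), np.int64(174)) (380, np.int64(167), np.int64(178)) (388, np.int64(170), np.int64(181)) 
IoU,slope,far ((np.float64(0.8137082601054482), np.float64(-16.443322973123657), array([0.43461404, 0.13712732, 0.27176867])), 20)
```

Call:
arm_command(moves=[0.3,-0.2,3.5,0,0,0.6,-0.4,7,0,0,0.8,-0.6,10.5,0,0,1,-0.7,14,0,0,1.2,-0.8,17,0,0,1.4,-0.9,19,0,0,1.5,-1,21,0,0,1.6,-1.1,22,0,0,1.6,-1.1,23,0,0,1.7,-1.2,24,0,0,1.8,-1.2,25,0,0,1.8,-1.2,26,0,0])

```text
t: 25.85
tcp_pos: [0.4479, 0.3114, 0.0489]
tcp_rot: [3.097, 0.061, 1.484]
wrist_force: [0.9, 0.8, -0.4]
width: 0.272
grasp_force: 30.0
```

```bash
python3 st.py .4468 .3096 .0085;python3 droop.py
```

```text
[-0.879  0.486  0.194  2.    -0.025  0.676 -0.772] [ 0.9  0.8 -0.4] [0.4479 0.3114 0.0489]
[[ 0.087  0.995  0.039]
 [ 0.994 -0.084 -0.065]
 [-0.061  0.044 -0.997]]
to [0.4468, 0.3096, 0.0085] [ 0.05 -0.27  4.03]
(340, np.int64(229), np.int64(230)) (348, np.int64(233), np.int64(236)) (356, np.int64(238), np.int64(244)) (364, np.int64(243), np.int64(251)) (372, np.int64(244), np.int64(249)) 
IoU,slope,far ((np.float64(0.4409090909090909), np.float64(-15.477116912599932), array([0.43483826, 0.13827975, 0.01324332])), 19)
```

Call:
arm_command(moves=[0,-0.1,0.6,0,0,0,-0.2,1.2,0,0,0,-0.2,1.8,0,0,0,-0.2,2.4,0,0,0,-0.2,3,0,0,0,-0.2,3,0,0])

```text
t: 26.4
tcp_pos: [0.446, 0.3078, 0.0177]
tcp_rot: [3.1, 0.065, 1.483]
wrist_force: [0.5, 0.9, 0.8]
width: 0.271
grasp_force: 30.0
```

```bash
python3 st.py .4468 .3096 .0085;python3 droop.py
```

```text
[-0.869  0.534  0.186  2.02  -0.033  0.613 -0.767] [0.5 0.9 0.8] [0.446  0.3078 0.0177]
[[ 0.087  0.996  0.036]
 [ 0.994 -0.085 -0.068]
 [-0.065  0.042 -0.997]]
to [0.4468, 0.3096, 0.0085] [0.24 0.02 0.91]
(369, np.int64(253), np.int64(255)) (377, np.int64(251), np.int64(251)) 
IoU,slope,far ((np.float64(0.06319702602230483), np.float64(-11.281865990559531), array([ 0.43199459,  0.13168323, -0.00506099])), 15)
```

Call:
arm_command(moves=[0.1,0,0.3,0,0,0.2,0,0.6,0,0,0.2,0,0.9,0,0,0.2,0,0.9,0,0])

```text
t: 26.78
tcp_pos: [0.4467, 0.3094, 0.0091]
tcp_rot: [3.1, 0.064, 1.483]
wrist_force: [0.0, -0.9, 0.1]
width: 0.273
grasp_force: 30.0
```

Call:
arm_command(moves=[0,0,0.2,0,0,0,0,0.2,0,0,0,0,0.2,0,3.4,0,0,0.2,0,3.4,0,0,0.2,0,3.4,0,0,0.2,0,3.4])

```text
t: 27.28
tcp_pos: [0.4471, 0.3101, 0.0079]
tcp_rot: [3.099, 0.062, 1.483]
wrist_force: [-0.7, -0.3, -0.5]
width: 0.385
grasp_force: 0.0
```

Call:
arm_command(moves=[0,0,-1,0,3.4,0,0,-3,0,3.4,0,0,-6,0,3.4,0,0,-10,0,3.4,0,0,-14,0,3.4,0,0,-18,0,3.4,0,0,-22,0,3.4,0,0,-26,0,3.4,0,0,-30,0,3.4,0,0,-30,0,3.4])

```text
t: 28.12
tcp_pos: [0.4388, 0.3327, 0.3166]
tcp_rot: [3.088, 0.049, 1.483]
wrist_force: [0.5, 0.4, 0.4]
width: 0.393
grasp_force: 0.0
```

```bash
python3 st.py
python3 - <<'E'
from h import *
t=camera_params("top");s=camera_params("scene")
a=get_image("top");b=get_image("scene");cv2.imwrite("pics/k.png",a[...,::-1]);cv2.imwrite("pics/l.png",b[...,::-1])
h=cv2.cvtColor(a,cv2.COLOR_RGB2HSV);m=cv2.inRange(h,(3,110,40),(14,255,255));m[:,220:]=0
n,l,st,c=cv2.connectedComponentsWithStats(m)
for i in range(1,n):
  if st[i][4]>20: print(st[i].tolist(),cv2.minAreaRect(np.argwhere(l==i)[:,::-1].astype(np.float32)),atz(t,c[i],.015).round(3))
for L in("lid_edge","lid_hinge"):
  r=[tip_of(x,L)[:1] for x in("scene","top")];print(L,r)
E
```

```text
[-0.96   0.189  0.228  1.719  0.032  1.238 -0.832] [0.5 0.4 0.4] [0.4388 0.3327 0.3166]
[[ 0.087  0.995  0.049]
 [ 0.995 -0.085 -0.054]
 [-0.049  0.054 -0.997]]
[133, 228, 65, 14, 575] ((165.12213134765625, 234.3716583251953), (64.2695083618164, 9.89720344543457), 4.289153099060059) [0.44  0.222 0.015]
lid_edge [[{'xy': [347.4, 236.9], 'score': 0.97}], [{'xy': [153.2, 197.7], 'score': 0.8}]]
lid_hinge [[{'xy': [342.5, 264.6], 'score': 0.76}], [{'xy': [164.8, 208.1], 'score': 0.84}]]
```

```bash
cat > lid.py <<'E'
from h import *
import sys
s=observe();R=Ro.from_euler('xyz',s["tcp_rot"]).as_matrix();H=np.array([.520,.217,0]);c=np.array([.9954,-.0955,0])
for a,z in [(.085,.30),(.085,.12),(.04,.12),(.019,.12),(-.005,.122),(-.0265,.122),(-.048,.112),(-.065,.093),(-.076,.078),(-.083,.063),(-.085,.050),(-.085,.045)]:
  print((a,z),((H+a*c+[0,0,z]-s["tcp_pos"])@R*100).round(1))
print(((s["tcp_pos"]-H)@c).round(4),s["tcp_pos"],s["wrist_force"].round(1))
E
python3 lid.py
```

```text
(0.085, 0.3) [-10.4  17.9   2. ]
(0.085, 0.12) [-9.2 17.1 19.9]
(0.04, 0.12) [-9.2 12.6 19.7]
(0.019, 0.12) [-9.2 10.5 19.6]
(-0.005, 0.122) [-9.2  8.1 19.3]
(-0.0265, 0.122) [-9.2  6.  19.2]
(-0.048, 0.112) [-9.1  3.8 20.1]
(-0.065, 0.093) [-8.9  2.  22. ]
(-0.076, 0.078) [-8.8  0.9 23.4]
(-0.083, 0.063) [-8.7  0.1 24.9]
(-0.085, 0.05) [-8.6 -0.2 26.2]
(-0.085, 0.045) [-8.6 -0.2 26.7]
-0.095 [0.4352784  0.32891845 0.30539933] [ 0.5  0.5 -0.4]
```

Call:
arm_command(moves=[-10.4,18,2,0,0,-10.4,18,2,0,0,-10.4,18,2,0,0,-10.4,18,2,0,0,-10.4,18,2,0,0,-10.4,18,2,0,0,-9.5,17.2,14,0,0,-9.5,17.2,14,0,0,-9.5,17.2,14,0,0,-9.2,17.1,19.9,0,0,-9.2,17.1,19.9,0,0,-9.2,17.1,19.9,0,0])

```text
t: 29.42
tcp_pos: [0.6009, 0.2088, 0.1148]
tcp_rot: [3.11, 0.07, 1.484]
wrist_force: [-0.8, -0.2, 0.3]
width: 0.008
grasp_force: 0.0
```

```bash
python3 lid.py
```

```text
(0.085, 0.3) [ -1.3   0.9 -18.5]
(0.085, 0.12) [ 0.   0.4 -0.5]
(0.04, 0.12) [ 0.  -4.1 -0.7]
(0.019, 0.12) [ 0.1 -6.2 -0.7]
(-0.005, 0.122) [ 0.1 -8.6 -1. ]
(-0.0265, 0.122) [  0.1 -10.8  -1.1]
(-0.048, 0.112) [  0.2 -12.9  -0.1]
(-0.065, 0.093) [  0.3 -14.7   1.7]
(-0.076, 0.078) [  0.4 -15.8   3.2]
(-0.083, 0.063) [  0.5 -16.6   4.6]
(-0.085, 0.05) [  0.6 -16.8   5.9]
(-0.085, 0.045) [  0.7 -16.8   6.4]
0.0814 [0.60094897 0.20876674 0.1148132 ] [-0.8 -0.2  0.3]
```

Call:
arm_command(moves=[0,-2,-0.6,0,0,0,-4.1,-0.7,0,0,0,-5.2,-0.7,0,0,0,-6.2,-0.7,0,0,0,-7.4,-0.9,0,0,0,-8.6,-1,0,0,0,-9.7,-1.1,0,0,0,-10.8,-1.1,0,0,0,-11.9,-0.6,0,0,0,-12.9,-0.1,0,0,0.2,-13.8,0.8,0,0,0.3,-14.7,1.7,0,0])

```text
t: 30.42
tcp_pos: [0.4591, 0.2249, 0.0979]
tcp_rot: [3.099, 0.063, 1.483]
wrist_force: [-0.0, -0.4, -0.1]
width: 0.009
grasp_force: 0.5
```

```bash
python3 lid.py
python3 - <<'E'
from h import *
b=get_image("scene");cv2.imwrite("pics/m.png",b[...,::-1])
print([tip_of("scene",l)[:1] for l in("lid_edge","lid_hinge")]);s=camera_params("scene")
H=np.array([.520,.217,.042]);c=np.array([.9954,-.0955,0])
for d in(90,60,50,40,30,20,0): a=np.radians(d);print(d,proj(s,H-.125*np.cos(a)*c+[0,0,.125*np.sin(a)]).round(1))
E
```

```text
(0.085, 0.3) [ -1.6  15.5 -19.5]
(0.085, 0.12) [-0.5 14.7 -1.6]
(0.04, 0.12) [-0.4 10.2 -1.7]
(0.019, 0.12) [-0.4  8.1 -1.8]
(-0.005, 0.122) [-0.4  5.7 -2.1]
(-0.0265, 0.122) [-0.4  3.6 -2.2]
(-0.048, 0.112) [-0.3  1.4 -1.3]
(-0.065, 0.093) [-0.2 -0.4  0.5]
(-0.076, 0.078) [-0.1 -1.5  1.9]
(-0.083, 0.063) [ 0.  -2.3  3.4]
(-0.085, 0.05) [ 0.1 -2.6  4.7]
(-0.085, 0.045) [ 0.2 -2.6  5.2]
-0.0614 [0.45908507 0.22486951 0.09793973] [-0.  -0.4 -0.1]
[[{'xy': [377.8, 221.9], 'score': 0.92}], [{'xy': [341.1, 262.8], 'score': 0.88}]]
90 [[350.4 232.7]]
60 [[368.  222.6]]
50 [[372.1 221.8]]
40 [[375.3 222.4]]
30 [[377.3 224.1]]
20 [[378.2 226.9]]
0 [[376.8 235.3]]
```

Call:
arm_command(moves=[-0.1,-0.8,1.1,0,0,-0.1,-1.5,1.9,0,0,0,-1.9,2.7,0,0,0,-2.3,3.4,0,0,0.1,-2.5,4,0,0,0.1,-2.6,4.6,0,0,0.1,-2.6,5,0,0,0.2,-2.6,5.2,0,0,0.2,-2.6,5.2,0,0])

```text
t: 31.32
tcp_pos: [0.4356, 0.2248, 0.0464]
tcp_rot: [3.102, 0.065, 1.482]
wrist_force: [-6.8, -3.5, 20.9]
width: 0.003
grasp_force: 10.2
```

```bash
python3 lid.py|tail -1
python3 - <<'E'
from h import *
b=get_image("scene");print([tip_of("scene",l)[:1] for l in("lid_edge","lid_hinge")])
E
```

```text
-0.0848 [0.43557282 0.22480207 0.04637236] [-6.8 -3.5 20.9]
[[{'xy': [378.9, 234.8], 'score': 0.76}], [{'xy': [343.3, 265.3], 'score': 0.9}]]
```

Pressing down with 21 N at z = 46 mm, so the lid is shut. I'll let go and lift clear.

Call:
arm_command(moves=[0,0,-0.5,0,0,0,0,-2,0,0,0,0,-5,0,0,0,0,-9,0,0,0,0,-13,0,0,0,0,-17,0,0,0,0,-21,0,0,0,0,-25,0,0,0,5,-25,0,0,-10,5,-25,0,0,-10,5,-25,0,0,-10,5,-25,0,0])

```text
t: 32.47
tcp_pos: [0.4687, 0.1325, 0.3024]
tcp_rot: [3.099, 0.066, 1.476]
wrist_force: [-0.4, -1.4, 0.6]
width: 0.009
grasp_force: 0.0
```

Run:
```python
from h import *
b=get_image("scene");a=get_image("top")
print([tip_of(c,l)[:1] for c in("scene","top") for l in("lid_edge","lid_hinge")])
cv2.imwrite("pics/z.png",np.hstack([cv2.resize(b[...,::-1],(400,300)),cv2.resize(a[...,::-1],(400,300))]))
```

```text
[[{'xy': [363.2, 259.2], 'score': 0.66}], [{'xy': [339.1, 264.6], 'score': 0.78}], [], []]
```

View pics/z.png

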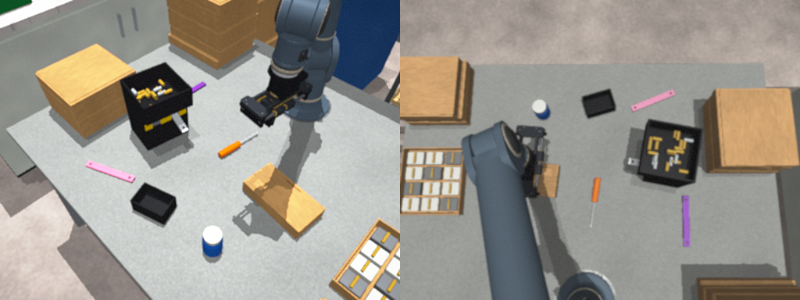

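The picture shows the lid shut flat, with the carton around (285,200). The silver bar is still in its slot at (180,123), and the tub, jar and screwdriver are where they were. I'm handing in.

```bash
python3 -c "
from bench import *
print(close_job())"
```

```text
the job is handed in; nothing more can be done
None
```

I drew the copper bar out of its slot, laid it flat in the carton, pressed the lid shut and let go, then handed in at about 32.7 s; the silver bar, tub, jar and screwdriver stayed where they were. One doubt: early on, while I was stretching the arm to its limits to tilt the tool, the wrist force briefly read about 84 N (limit 120 N) with joint 5 at -1.043 rad (limit -1.04 rad); it fell to about 2 N after I backed off, and I did not find out whether the arm touched anything.

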